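# Clear the ear defenders, then hold the hidden bolt head while the nut runs up

### The arm

A 6-joint arm with a two-finger parallel gripper is mounted at the origin on the work surface. World frame = base frame: x ahead of the robot, y to its left, z up, the work surface at z = 0. Lengths are in mm, angles in rad, forces in N, time in s.
With the tool pointing down it reaches from about 350 to 875 mm from the base axis. Payload 4.2 kg.
Tool frame: the origin (TCP) lies on the mounting face of the last link; the fingertips stand 173 mm ahead of it and the grasp point (between the pads) lies grip_point_offset ahead of it (grip_point_offset is the distance from the TCP to the grasp point, in mm); z points along the fingers, y is the line along which they close (so a half turn about z gives the same grasp; the last joint's range is limited). The gripper opens to 85 mm and grips with 20 to 120 N. Pads are 22 mm wide; open, the fingers measure 114 mm over their backs; the gripper's body (76 mm by 85 mm) begins 54 mm behind the grasp point. The pads swing forward as they close: fully open they stand 13 mm farther back than shut.
Start: joints at [1.556, 0.385, 0.008, 0, -1.194, -0.259], TCP at [168.963, 601.707, 404.712] pointing down, gripper open.
Joint ranges: [-3.14, 3.14], [-1.21, 2.06], [-1.07, 1.41], [-3.16, 2.05], [-2.99, -0.16], [-3.1, 3.1]. Speed limits (rad/s): [2.79, 2.79, 3.14, 3.14, 3.14, 3.14].

### API

Orientations are given as a unit quaternion [x, y, z, w].
In Python, from bench import read_state, get_image, job_done, recognise, place_of, grip_point_offset gives the robot as it stands. The module is installed in compiled form; this text tells all that it offers.
- The arm moves only by the tool carry_out, never from a script. Its arguments are lists of equal length, an entry for each row: "slide": the shift along the tool's x, y, z in m, a list of three; "roll": the turn about the tool's z in degrees; "claw": the finger opening in m, from 0 to 0.0854. A call has 1 to 8 rows; each row is the pose to reach, as a shift and turn from the pose commanded when the call began, along the tool's axes at that moment; what a row does not reach only later rows make up. A row lasts 1/8 s, in which the tool goes at most 62.5 mm and 10.7 degrees, less where a joint would pass 70% of its speed; a pose out of reach is approached as far as the arm can. A call with a gripper value outside its range is refused whole. The fingers move at their own pace and stop on an object; the grip force is fixed at half the most. Time passes only in rows, so rows that repeat a pose let the fingers close. It gives the time, the measured TCP pose, the force, the opening and the grip force at its end, in the units of the state.
- read_state(): the state, without advancing time (a new reading comes with each control period).
- get_image(name): name is "scene" or "side" or "wrist"; returns a dict with "img" (400x640x3 uint8, red, green, blue), "z_map" (400x640 float32, mm along the optical axis (not along the pixel's ray), 0 where there is no reading), "mtx" (3x3 intrinsics, pixels), "world_from_camera" (4x4, takes a point from camera to world coordinates); the wrist camera has in their place "T_tool_cam" (4x4, takes a point from camera to tool coordinates, whose origin is the TCP and whose axes are the flange's). Camera axes: x right, y up, looking along -z (the intrinsics and any distortion apply to the point x, -y, -z); pixel columns grow to the right and rows downward; lengths in mm; the calibration is good to about 2 mm. A picture is of the moment at which its call begins: read the wrist's pose just before it.
- job_done(): hands the job in; it is judged then, once.
Trained networks look in a picture, given as the dict that the camera call returned (one of the last four; its "shot" number tells which), for a name from the list of things; names that differ only in an ending like _2 or _b are one class to them, and where a whole thing is asked for, a point or a joint stands for the part that bears it (a point fixed in the world has none). Each returns a list of dicts, best first, with "conf" (0 to 1); they miss things now and then, are a little off and sometimes report something else, mostly with a low value. They report only what shows in the picture. A call takes as long as a camera call.
- recognise(picture, thing): "at" ([column, row] in pixels, amid what is visible of it).
- place_of(picture, thing): "at" ([column, row] in pixels: a listed point, or the origin of a listed thing).
The state is a dict: "clock": time; "joints": joint angles; "joint_vel": joint speeds; "joint_efforts": joint torques, N m; "position": TCP position; "ee_rot": TCP orientation; "contact_force": force on the tool from outside, world axes, zero at the start; "wrist_torque": the same for the moment, N m; "gripper_width": finger opening in mm; "grasp_force": force on a finger pad.
Only numpy, scipy, OpenCV 4.12 (cv2) and the standard library are available. Lean on these libraries where they do the work, as an engineer would, in place of code of your own. Each camera call takes 0.05 s, during which the arm holds its last target. There are 200 camera calls.

### The job

Someone has parked the ear defenders on the upright steel channel, right over the bolt: hang them by their headband over the tool rail and let go of them there. Then reach down into the gap behind the blue bracket, grip the big hex bolt head and hold it from turning, so that the nutrunner on the other side can run the nut fully tight instead of spinning the whole bolt. Finish with the nut tight and the bolt head still held in the gripper, and leave everything else on the bench where it is.

Things in the scene. Friction and masses are not known exactly. Their poses are not given: they have to be found in the camera images.
- fixture: The job, fixed: a grey upright steel channel (U open above and at both y ends, 60 mm wide along y) on a dark base plate 120 mm wide, a blue angle bracket and green nutrunner in front. Origin on the bench under the middle of the channel's gap; x runs along the bolt from nutrunner to bolt head, y across, z up. All in front of the channel (x = -34 to -310 mm) stays below 150 mm.
- gap_mouth (a point): Middle of the mouth of the channel's gap, level with the tops of its two legs, 150 mm above the bench. The legs are 10 mm thick; the gap between them is 48 mm wide, from fixture x = -24 to +24 mm, and its floor is 20 mm above the bench.
- leg_top (a point): Middle of the top edge of the channel's front leg (fixture x = -29 mm, height 150 mm), where the ear defenders' crown rests at the start.
- bolt: Brass-coloured hex bolt head in the gap: 30 mm across flats, 34.6 mm across corners. Origin at its centre, fixture x = -10 mm, y = 0, height 118 mm; spans x = -16 to -3.5 mm (8 mm of washers before the front leg, 27.5 mm free behind). Body x is the bolt axis. It turns at about 1.5 rad/s until gripped. Pinch it from above, a finger on each y side: 20 N or more stops it (0.45 N m at most).
- thread (a joint): How many radians the nut still has to turn on the bolt: 3 to 7 at the start, 0 when tight. It falls only while the bolt head is held from turning, then at about 1.1 rad/s (7 s at most in all), and stays at 0.
- ear_defenders: Loose rigid ear defenders, 0.2 to 0.35 kg: black crown pad, wire arms, two orange cups. Origin: centre of the crown's flat underside; z up, y from cup to cup. Crown 24 mm along x (grip across this), 68 mm along y, 18 mm high above the origin. Cups 72 mm across, at |y| = 46 to 81 mm, lowest point 125 mm below the origin. At the start a cup hangs on each y side of the channel's front leg.
- rail: Free-standing tool rail, fixed: a straight steel bar 20 mm in diameter along the body's x, 300 mm long, on two red 20 mm square posts at x = +-140 mm. Origin on the bench under the bar's middle. The top of the bar is 165 mm above the bench.
- rail_mid (a point): Middle of the bar, on its top.
- grinder: Bystander: green angle grinder lying on the bench, 0.3 m long, disc and side handle at its far end.
- weld_magnet: Bystander: red triangular welding magnet, about 110 mm, 18 mm high.
- spray_can: Bystander: white spray can with yellow cap, 64 mm diameter, 170 mm high.
- tape_measure: Bystander: yellow tape measure, 65 mm, 62 mm high.
- wrench: Bystander: wrench, 200 mm long.

How it is judged (in metres and radians):
On the way, in this order (a step that is already met when the one before it is completed fails the run):
1. the ear defenders hang by their headband over the tool rail, let go (z of ear_defenders in the frame of rail between 0.15 and 0.172 m and x of ear_defenders in the frame of rail between -0.14 and 0.14 m and angle between ear_defenders's own z axis and vertical below 0.45 rad and contact force between ear_defenders and rail above 1 N and contact force between each of the arm, the fingers and ear_defenders below 0.2 N and y of ear_defenders in the frame of rail between -0.034 and 0.034 m), for 0.3 s.
2. the bolt head is gripped in the gap and no longer turns (contact force between the fingers and bolt above 8 N and distance between the grasp point and bolt below 0.03 m and angular speed of bolt below 0.15 rad/s), for 0.5 s.
At the end, for the whole second after the job is handed in: Nut tight (under 0.15 rad left); bolt head between the fingers, gripped with over 8 N within 30 mm of the grasp point and not turning (under 0.1 rad/s); ear defenders hang at rest by the crown on the rail's bar, between its ends, upright within 0.45 rad, untouched (value of joint thread below 0.15 rad and contact force between the fingers and bolt above 8 N and distance between the grasp point and bolt below 0.03 m and angular speed of bolt below 0.1 rad/s and z of ear_defenders in the frame of rail between 0.15 and 0.172 m and x of ear_defenders in the frame of rail between -0.14 and 0.14 m and angle between ear_defenders's own z axis and vertical below 0.45 rad and contact force between ear_defenders and rail above 1 N and contact force between the fingers and ear_defenders below 0.2 N and linear speed of ear_defenders below 0.05 m/s and y of ear_defenders in the frame of rail between -0.034 and 0.034 m); the arm keeps its last pose, push and grip.
It fails at once if the ear defenders are dropped or knocked down (height (world z) of ear_defenders below 0.12 m).
It fails at once if a bystander is shifted by more than 30 mm (distance of any of grinder, weld_magnet, spray_can, tape_measure, wrench from where it was at the start of the episode above 0.03 m).
It also fails if it takes over 64 s, if anything falls off the work surface, if the arm or the gripper's body presses on something with over 40 N, if the wrist force passes 120 N, or if a joint passes its speed limit or range.

## Working session

There is one attempt and no reset: what is moved stays moved. The work goes in short steps, Python scripts to look and compute and a tool call to move; the robot and the scene stay as the last step left them, time stands still between calls to the robot, and variables do not carry over. Pictures are saved under pics/ and viewed, at most 10 in all, crops included, and the job is handed in when it is done.

Besides the shell and the picture viewer there is one more tool, called after ">>>" as name(argument=value, ...) on one line, values as JSON. carry_out: Moves the arm, as the interface text tells. Its arguments: {"type":"object","properties":{"slide":{"type":"array"},"roll":{"type":"array"},"claw":{"type":"array"}},"required":["slide","roll","claw"]}

```bash
mkdir -p pics; cat > h.py <<'E'
import numpy as np, cv2
from scipy.spatial.transform import Rotation as R
from bench import *
def T_tool():
    s=read_state(); T=np.eye(4); T[:3,:3]=R.from_quat(s["ee_rot"]).as_matrix(); T[:3,3]=s["position"]; return T
def shot(n):
    T=T_tool(); p=get_image(n)
    p["W"]=np.array(p["world_from_camera"]) if n!="wrist" else T@np.array(p["T_tool_cam"])
    return p
def ray(p,uv):
    K=np.array(p["mtx"]); d=np.linalg.inv(K)@[uv[0],uv[1],1]; d=np.array([d[0],-d[1],-d[2]])
    return p["W"][:3,3], p["W"][:3,:3]@d
def at_z(p,uv,z):
    o,d=ray(p,uv); return o+d*(z-o[2])/d[2]
def depth_pt(p,uv):
    u,v=[int(round(a)) for a in uv]; w=p["z_map"][max(v-1,0):v+2,max(u-1,0):u+2]; w=w[w>0]
    o,d=ray(p,uv); return o+d*(np.median(w) if len(w) else np.nan)
def save(p,n): cv2.imwrite("pics/"+n,p["img"][:,:,::-1])
def cloud(p):
    v,u=np.mgrid[0:400,0:640]; K=np.array(p["mtx"]); z=p["z_map"]
    c=np.stack([(u-K[0,2])/K[0,0]*z,-(v-K[1,2])/K[1,1]*z,-z],-1)
    P=c@p["W"][:3,:3].T+p["W"][:3,3]; P[z<=0]=np.nan; return P
E
python3 - <<'E'
from h import *
np.set_printoptions(precision=1,suppress=True)
s=read_state(); print(s["clock"],s["position"],T_tool()[:3,:3],grip_point_offset() if callable(grip_point_offset) else grip_point_offset)
Z=dict(gap_mouth=150,leg_top=150,bolt=118,ear_defenders=150,rail=0,rail_mid=165,fixture=0)
for n in("scene","side"):
    p=shot(n); save(p,n+"0.png"); print(n,p["W"][:3,3],[k for k in p])
    for t,z in Z.items():
        for r in place_of(p,t)[:2]: print(t,np.array(r["at"]),round(r["conf"],2),at_z(p,r["at"],z),depth_pt(p,r["at"]))
    for t in("grinder","weld_magnet","spray_can","tape_measure","wrench"):
        for r in recognise(p,t)[:1]: print(t,np.array(r["at"]),round(r["conf"],2),depth_pt(p,r["at"]))
E
```

```text
0.0 [168.9 601.5 403.6] [[ 1.  -0.3 -0. ]
 [-0.3 -1.  -0. ]
 [ 0.   0.  -1. ]] 154.70000000000002
scene [1169.3   39.   946.9] ['img', 'z_map', 'mtx', 'world_from_camera', 'shot', 'W']
gap_mouth [244.9 175.4] 0.86 [ 560.  -239.2  150. ] [ 547.6 -244.8  133.9]
bolt [245.6 181.4] 0.62 [ 556.5 -243.1  118. ] [ 561.  -241.   124.1]
ear_defenders [248.1 171.6] 0.71 [ 545.5 -233.7  150. ] [ 535.4 -238.1  137. ]
rail [245.7 165. ] 0.52 [ 401.4 -299.8    0. ] [ 535.  -240.8  164.8]
rail_mid [391.2 190.1] 0.84 [566.4 160.1 165. ] [565.  160.4 163.2]
rail_mid [250.1 205.1] 0.51 [ 664.4 -197.1  165. ] [ 595.9 -229.1   58.9]
fixture [251.7 207.8] 0.85 [ 567.  -239.7    0. ] [ 593.1 -227.6   41. ]
grinder [494.5 230.2] 0.56 [579.7 470.2  50.7]
weld_magnet [201.9 176.8] 0.74 [ 473.9 -426.3    4.7]
spray_can [160.4 176.1] 0.72 [ 570.8 -488.4  117.1]
tape_measure [317.5 257.5] 0.68 [734.4 -13.1  56.8]
wrench [202.2 177.6] 0.66 [ 477.2 -424.1    5.1]
side [ 235.2 -691.9  856.2] ['img', 'z_map', 'mtx', 'world_from_camera', 'shot', 'W']
leg_top [341.3 249.2] 0.97 [ 533.5 -243.4  150. ] [ 527.  -253.2  165.4]
ear_defenders [338.5 250.7] 0.55 [ 525.6 -243.7  150. ] [ 528.8 -238.8  142.2]
rail_mid [279.9 142.1] 0.83 [581.7 183.4 165. ] [663.7 390.5   1.5]
rail_mid [349.6 202. ] 0.16 [ 624.5 -137.   165. ] [697.5 -32.9  35.4]
fixture [346.8 278.6] 0.69 [ 558.2 -237.     0. ] [ 530.6 -275.9   73.2]
grinder [234.8 136.1] 0.83 [516.4 450.4  47. ]
weld_magnet [445.6 319.9] 0.87 [ 696.6 -455.9    5.6]
spray_can [346.1 260.7] 0.69 [ 529.7 -270.4  140.1]
tape_measure [349.5 195.6] 0.51 [698.6 -29.1  58.7]
wrench [355.4 357. ] 0.81 [ 461.9 -422.4    7.9]
```

```bash
python3 - <<'E'
import cv2,numpy as np
a=cv2.imread("pics/scene0.png");b=cv2.imread("pics/side0.png")
cv2.imwrite("pics/both0.png",np.vstack([cv2.resize(a[80:320,100:600],(600,288)),cv2.resize(b[80:400,100:600],(480,307))[:, :].copy() if 0 else cv2.resize(b[80:340,80:600],(600,300))]))
E
```

```text
(no output)
```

View pics/both0.png

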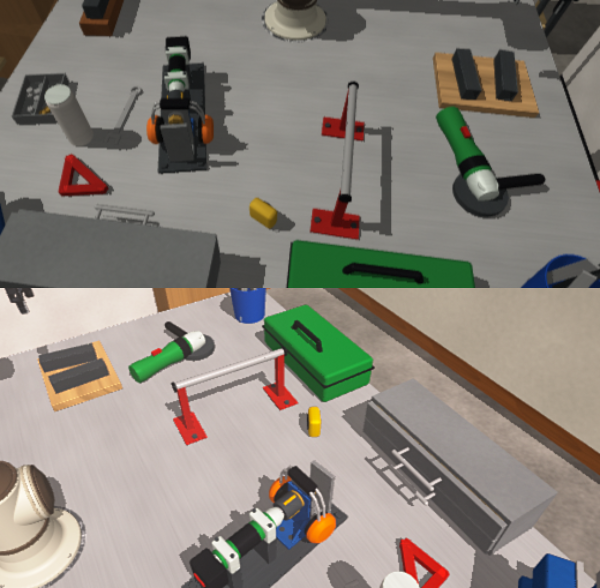

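The top view shows the fixture (about 180,130) with its x axis pointing away from the robot, and the rail (350,140) lies roughly along world x. The ear defenders are on the front leg. Next I'll fit the rail, crown and leg directions from depth.

```bash
python3 - <<'E'
from h import *
np.set_printoptions(precision=1,suppress=True)
def line(Q,n):
    if len(Q)<5: print(n,len(Q));return
    r=cv2.minAreaRect(Q[:,:2].astype(np.float32)); c=Q.mean(0);_,_,V=np.linalg.svd(Q[:,:2]-c[:2],full_matrices=False)
    print(n,len(Q),"mean",c,"dir deg",np.degrees(np.arctan2(V[0,1],V[0,0])),"rect",np.array(r[0]),np.array(r[1]),r[2],"z",Q[:,2].min(),Q[:,2].max())
for n in("scene","side"):
    p=shot(n);P=cloud(p); q=P.reshape(-1,3); col=p["img"].reshape(-1,3).astype(int); X,Y,Z=q.T
    line(q[(Z>155)&(Z<172)&(Y>90)&(Y<240)&(X>380)&(X<750)],n+" rail")
    f=(X>460)&(X<640)&(Y>-330)&(Y<-160)
    dark=col.max(1)<60
    line(q[f&(Z>158)&(Z<180)],n+" crown")
    line(q[f&(Z>142)&(Z<155)&~dark&(X>560)],n+" rearleg")
    org=(col[:,0]>150)&(col[:,2]<60)&(col[:,0]>col[:,1]*1.5)
    line(q[f&org&(Y>-240)],n+" cupL"); line(q[f&org&(Y<-240)],n+" cupR")
E
```

```text
scene rail 740 mean [587.6 159.6 161.8] dir deg -2.183011162248485 rect [571.  160.6] [ 23.8 321.4] 87.72069549560547 z 155.13992561438408 168.7475294829669
scene crown 210 mean [ 538.4 -241.6  164.9] dir deg 97.89063698634845 rect [ 536.  -240.5] [26.1 76.3] 9.684710502624512 z 158.06181664216456 169.82184919670863
scene rearleg 60 mean [ 590.9 -232.4  148.4] dir deg 103.54321730264584 rect [ 591.3 -232.5] [11.7 56.5] 11.561712265014648 z 144.48796809529006 151.55021053350197
scene cupL 26 mean [ 543.4 -178.2   86.6] dir deg 5.417347437909288 rect [ 530.  -179.8] [54.6  6.3] 6.964065074920654 z 78.51726772657446 92.71429469692134
scene cupR 79 mean [ 561.7 -307.6   85.4] dir deg 15.359953948588775 rect [ 554.4 -308.9] [49.  19.1] 10.182244300842285 z 64.91675016152874 108.4462114568579
side rail 590 mean [564.9 156.6 162.4] dir deg 177.9438090049908 rect [571.5 157.5] [ 25.6 315.5] 88.31269836425781 z 155.01724108594146 169.2836888519672
side crown 304 mean [ 532.9 -246.3  166.3] dir deg -80.73739657956327 rect [ 534.  -241.7] [24.5 81.3] 8.15808391571045 z 158.01959352702283 171.54040016378121
side rearleg 127 mean [ 589.  -234.5  148.6] dir deg -76.47642145779356 rect [ 590.  -233.6] [11.3 60.3] 12.874942779541016 z 142.24298158698832 152.80214792660638
side cupL 129 mean [ 507.6 -183.1   84.5] dir deg -173.88267476495164 rect [ 516.2 -178.6] [53.  20.9] 8.658590316772461 z 48.48899182455625 99.11238796769578
side cupR 423 mean [ 537.5 -314.6   77.8] dir deg -177.90767759594314 rect [ 541.7 -309.7] [67.  26.8] 7.136855602264404 z 40.22775778838786 98.3660522191949
```

```bash
cat >> h.py <<'E'
def go(x,y,z,yawy):
    "slide(mm)/roll to put TCP at x,y,z with tool y (mod 180) along world yaw yawy deg, tool down"
    T=T_tool(); d=T[:3,:3].T@(np.array([x,y,z])-T[:3,3])
    cur=np.degrees(np.arctan2(T[1,1],T[0,1])); r=-(yawy-cur); r=(r+90)%180-90
    print("slide mm",np.round(d,1),"roll",round(r,1),"cur yaw",round(cur,1),"tilt",np.round(T[:3,2],4),"pos",np.round(T[:3,3],1),"clock",read_state()["clock"],"j",np.round(read_state()["joints"],2))
E
python3 - <<'E'
from h import *
np.set_printoptions(precision=1,suppress=True)
go(535,-242,420,9.5); p=get_image("wrist"); print(p["T_tool_cam"])
E
```

```text
slide mm [580.5 713.3 -15.3] roll 64.8 cur yaw -105.7 tilt [-0.  0. -1.] pos [169.  601.7 404.7] clock 1.4 j [ 1.6  0.4  0.  -0.  -1.2 -0.3]
[[ 0.   0.9  0.3 82.2]
 [ 1.  -0.  -0.  -0.1]
 [ 0.   0.3 -0.9 31.1]
 [ 0.   0.   0.   1. ]]
```

>>> carry_out(slide=[[0.58, 0.713, -0.015], [0.58, 0.713, -0.015], [0.58, 0.713, -0.015], [0.58, 0.713, -0.015], [0.58, 0.713, -0.015], [0.58, 0.713, -0.015], [0.58, 0.713, -0.015], [0.58, 0.713, -0.015]], roll=[10, 20, 30, 40, 50, 60, 65, 65], claw=[0.085, 0.085, 0.085, 0.085, 0.085, 0.085, 0.085, 0.085])

```text
clock: 2.45
position: [368.0, 141.1, 413.5]
ee_rot: [0.762, -0.647, 0.0, -0.001]
contact_force: [1.6, -0.1, -0.2]
gripper_width: 85.2
grasp_force: 0.0
```

```bash
python3 -c "
from h import *
go(535,-242,420,9.5)"
```

```text
slide mm [ 405.1 -102.6   -6.7] roll -0.2 cur yaw -170.7 tilt [ 0.0015  0.0012 -1.    ] pos [368.  141.1 413.5] clock 2.45 j [ 0.78 -0.03 -0.49  0.   -1.11 -0.62]
```

>>> carry_out(slide=[[0.4, -0.103, -0.007], [0.4, -0.103, -0.007], [0.4, -0.103, -0.007], [0.4, -0.103, -0.007], [0.4, -0.103, -0.007], [0.4, -0.103, -0.007], [0.4, -0.103, -0.007], [0.4, -0.103, -0.007]], roll=[0, 0, 0, 0, 0, 0, 0, 0], claw=[0.05, 0.05, 0.05, 0.05, 0.05, 0.05, 0.05, 0.05])

```text
clock: 3.45
position: [534.8, -237.3, 418.9]
ee_rot: [0.761, -0.649, -0.0, 0.0]
contact_force: [0.3, 0.9, 1.1]
gripper_width: 50.5
grasp_force: 0.0
```

```bash
python3 - <<'E'
from h import *
np.set_printoptions(precision=1,suppress=True)
go(535,-242,345,9.5)
p=shot("wrist"); save(p,"w1.png")
for t,z in dict(gap_mouth=150,leg_top=150,bolt=118,ear_defenders=150,fixture=0).items():
    for r in place_of(p,t)[:2]: print(t,np.array(r["at"]),round(r["conf"],2),at_z(p,r["at"],z))
P=cloud(p);np.save("P1.npy",P)
q=P.reshape(-1,3);X,Y,Z=q.T
m=(Z>162)&(Z<175)&(X>450)&(X<640)&(Y>-320)&(Y<-160)
r=cv2.minAreaRect(q[m][:,:2].astype(np.float32));print("crown",m.sum(),r,q[m].mean(0),np.nanmax(Z[m]))
m=(Z>145)&(Z<156)&(X>560)&(X<640)&(Y>-320)&(Y<-160)
if m.sum()>5: r=cv2.minAreaRect(q[m][:,:2].astype(np.float32));print("rear",m.sum(),r,q[m].mean(0))
E
```

```text
slide mm [ 4.6  0.5 73.9] roll -0.4 cur yaw -170.9 tilt [-0. -0. -1.] pos [ 534.8 -237.3  418.9] clock 3.45 j [-0.1  0.3 -0.1  0.  -1.2  0.3]
gap_mouth [285.8 196.4] 0.7 [ 563.  -239.9  150. ]
bolt [301.8 185.1] 0.92 [ 552.  -242.3  118. ]
ear_defenders [320.  200.1] 0.93 [ 535.1 -241.2  150. ]
fixture [300.7 161.8] 0.88 [ 559.5 -239.3    0. ]
crown 2605 ((534.4155883789062, -243.2069549560547), (23.633371353149414, 67.25953674316406), 8.363269805908203) [ 535.  -245.4  167.3] 169.83812657054432
rear 946 ((590.139892578125, -233.38153076171875), (10.443787574768066, 60.51841354370117), 12.89578914642334) [ 590.  -235.2  149.5]
```

View pics/w1.png

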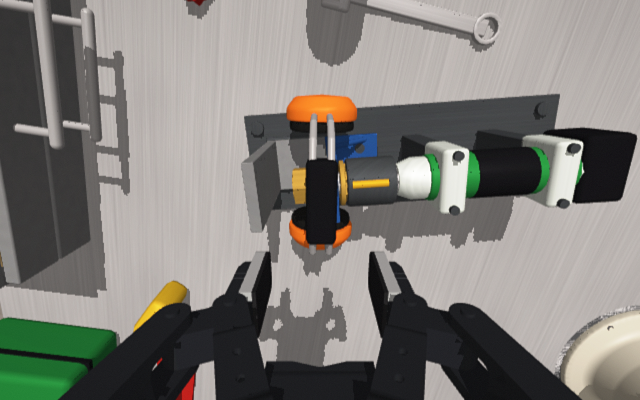

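The wrist view shows the crown as a black bar at (320,200) with cups above and below it. The brass bolt is visible just left of it at (300,185), and the rear leg is at (260,185). The crown fit (535,-243, yaw 8.4°) has the right size and height. Descending.

```bash
python3 -c "
from h import *
go(534.6,-243,326,8.4)"
```

```text
slide mm [ 9.   0.8 94.4] roll 1.0 cur yaw -170.6 tilt [ 6.e-04 -0.e+00 -1.e+00] pos [ 533.9 -234.   420.4] clock 3.75 j [-0.14  0.3  -0.07 -0.   -1.19  0.3 ]
```

```bash
cat > crown.py <<'E'
from h import *
def fit():
    p=shot("wrist"); q=cloud(p).reshape(-1,3); X,Y,Z=q.T
    m=(Z>162)&(Z<175)&(X>480)&(X<570)&(Y>-300)&(Y<-190)
    r=cv2.minAreaRect(q[m][:,:2].astype(np.float32)); print("crown",m.sum(),r,q[m].mean(0))
    m=(Z>145)&(Z<156)&(X>570)&(X<640)&(Y>-320)&(Y<-160)
    if m.sum()>5: r=cv2.minAreaRect(q[m][:,:2].astype(np.float32));print("rear",m.sum(),r)
E
python3 -c "
from crown import *
fit(); go(534.6,-243,326,8.4); print(read_state()['joint_vel'])"
```

```text
crown 2617 ((534.5602416992188, -243.2942352294922), (23.73283576965332, 67.0425796508789), 8.644320487976074) [ 535.10466148 -245.43375984  167.31212613]
rear 941 ((590.14501953125, -233.61123657226562), (10.441349029541016, 59.805198669433594), 13.022626876831055)
slide mm [ 8.9  0.9 94.4] roll 1.0 cur yaw -170.6 tilt [ 7.e-04 -1.e-04 -1.e+00] pos [ 534.  -234.   420.4] clock 3.8 j [-0.14  0.3  -0.07 -0.   -1.19  0.3 ]
[-2.56305942e-03  2.64309176e-03  3.06548881e-03  7.39127039e-04
 -2.13242140e-03  4.45136023e-05]
```

>>> carry_out(slide=[[0.009, 0.001, 0.0], [0.009, 0.001, 0.02], [0.009, 0.001, 0.045], [0.009, 0.001, 0.065], [0.009, 0.001, 0.08], [0.009, 0.001, 0.09], [0.009, 0.001, 0.094], [0.009, 0.001, 0.094]], roll=[1, 1, 1, 1, 1, 1, 1, 1], claw=[0.05, 0.05, 0.05, 0.05, 0.05, 0.05, 0.05, 0.05])

```text
clock: 4.8
position: [534.8, -244.1, 326.1]
ee_rot: [0.757, -0.654, 0.0, -0.0]
contact_force: [-0.7, 0.3, 0.5]
gripper_width: 49.9
grasp_force: 0.0
```

>>> carry_out(slide=[[0, 0, 0], [0, 0, 0], [0, 0, 0], [0, 0, 0], [0, 0, 0], [0, 0, 0], [0, 0, 0], [0, 0, 0]], roll=[0, 0, 0, 0, 0, 0, 0, 0], claw=[0.045, 0.04, 0.035, 0.03, 0.02, 0.01, 0.01, 0.01])

```text
clock: 5.8
position: [534.7, -244.1, 326.2]
ee_rot: [0.757, -0.654, 0.0, -0.0]
contact_force: [-0.7, 0.5, 4.4]
gripper_width: 22.4
grasp_force: 61.8
```

```bash
python3 -c "
from h import *
go(534.6,-243,326,8.4); p=shot('wrist'); save(p,'w2.png'); print(read_state())"
```

```text
slide mm [-1.1 -0.1  0.2] roll -0.1 cur yaw -171.7 tilt [ 3.e-04 -2.e-04 -1.e+00] pos [ 534.7 -244.1  326.2] clock 5.8 j [-0.15  0.39 -0.2   0.   -0.99  0.3 ]
{'clock': 5.85, 'joints': array([-1.52843081e-01,  3.88372164e-01, -1.96657090e-01,  1.68628924e-04,
       -9.85440693e-01,  2.97973987e-01]), 'joint_vel': array([-0.00095121,  0.00080986, -0.00270031, -0.0004827 ,  0.0001396 ,
        0.00076725]), 'joint_efforts': array([-1.96579308e-01, -3.52519047e+01,  1.61608654e+01,  3.49915311e+00,
        3.49629633e-01, -4.16753115e-03]), 'position': array([ 534.70008826, -244.07016895,  326.22452951]), 'ee_rot': array([ 7.56542824e-01, -6.53944129e-01,  1.75597933e-04, -2.71328920e-05]), 'contact_force': array([-0.9281708 ,  0.54875027,  3.86708053]), 'wrist_torque': array([0.23068111, 0.28748141, 0.01420991]), 'grasp_force': 61.859493255615234, 'gripper_width': 22.442357938927138}
```

View pics/w2.png

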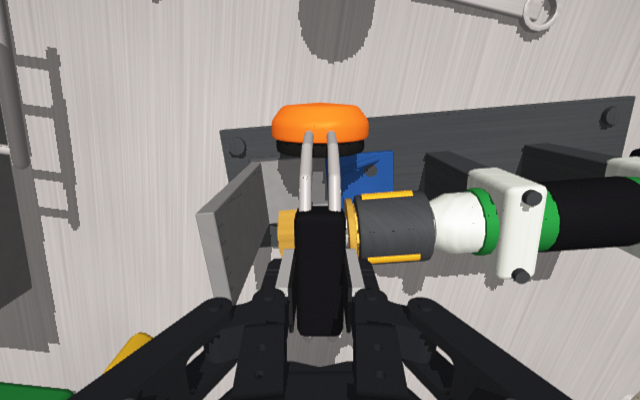

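The wrist view shows the crown at (320,270) clamped between both pads at 62 N. Lifting.

>>> carry_out(slide=[[0, 0, -0.01], [0, 0, -0.025], [0, 0, -0.045], [0, 0, -0.07], [0, 0, -0.095], [0, 0, -0.12], [0, 0, -0.14], [0, 0, -0.155]], roll=[0, 0, 0, 0, 0, 0, 0, 0], claw=[0.01, 0.01, 0.01, 0.01, 0.01, 0.01, 0.01, 0.01])

```text
clock: 6.85
position: [534.5, -244.1, 482.3]
ee_rot: [0.756, -0.654, 0.0, -0.0]
contact_force: [-0.9, -0.3, -3.6]
gripper_width: 22.3
grasp_force: 61.1
```

```bash
python3 -c "
from h import *
go(571,158,480,-2.1); s=read_state(); print(s['grasp_force'],s['gripper_width'],s['contact_force'])"
```

```text
slide mm [-392.6  -94.2    2.4] roll 10.4 cur yaw -171.7 tilt [ 0.0012 -0.     -1.    ] pos [ 534.5 -244.1  482.3] clock 6.85 j [-0.15  0.28  0.05 -0.   -1.34  0.3 ]
61.136122941970825 22.251811035941202 [-0.93792932 -0.29339025 -3.60648002]
```

>>> carry_out(slide=[[-0.02, -0.005, 0], [-0.05, -0.012, 0], [-0.09, -0.022, 0], [-0.13, -0.031, 0], [-0.17, -0.041, 0], [-0.21, -0.05, 0], [-0.25, -0.06, 0], [-0.28, -0.067, 0]], roll=[0, 1, 3, 5, 7, 9, 10, 10.4], claw=[0.01, 0.01, 0.01, 0.01, 0.01, 0.01, 0.01, 0.01])

```text
clock: 7.85
position: [560.0, 45.2, 479.9]
ee_rot: [-0.695, 0.719, 0.001, -0.001]
contact_force: [0.6, 0.6, -2.4]
gripper_width: 22.4
grasp_force: 61.1
```

```bash
python3 -c "
from h import *
go(571,158,482,-2.1)"
```

```text
slide mm [-113.1   -7.    -2.1] roll 0.1 cur yaw 178.0 tilt [-2.1e-03  2.0e-04 -1.0e+00] pos [560.   45.2 479.9] clock 7.85 j [ 0.37  0.23 -0.02 -0.   -1.32 -0.4 ]
```

>>> carry_out(slide=[[-0.03, -0.002, 0], [-0.055, -0.004, 0], [-0.08, -0.005, 0], [-0.1, -0.006, 0], [-0.11, -0.007, 0], [-0.113, -0.007, 0], [-0.113, -0.007, 0], [-0.113, -0.007, 0]], roll=[0, 0, 0, 0, 0, 0, 0, 0], claw=[0.01, 0.01, 0.01, 0.01, 0.01, 0.01, 0.01, 0.01])

```text
clock: 8.85
position: [571.5, 154.7, 481.0]
ee_rot: [-0.694, 0.72, -0.0, -0.0]
contact_force: [-0.4, 0.4, -2.2]
gripper_width: 22.4
grasp_force: 61.1
```

```bash
python3 - <<'E'
from h import *
np.set_printoptions(precision=1,suppress=True)
for n in("wrist","side","scene"):
    p=shot(n);save(p,n+"3.png"); q=cloud(p).reshape(-1,3);X,Y,Z=q.T
    for a,b in((400,500),(630,740)):
        m=(Z>150)&(Z<172)&(X>a)&(X<b)&(Y>110)&(Y<210)
        if m.sum()>5: r=cv2.minAreaRect(q[m][:,:2].astype(np.float32));print(n,"bar",m.sum(),np.array(r[0]),np.array(r[1]),r[2],np.nanmax(Z[m]))
    for r in place_of(p,"rail_mid")[:1]: print("rail_mid",r["conf"],at_z(p,r["at"],165))
    for r in place_of(p,"ear_defenders")[:1]: print("ear",r["conf"],at_z(p,r["at"],305),depth_pt(p,r["at"]))
go(571,158,341,-2.1)
E
```

```text
wrist bar 1895 [456.6 166.7] [86.7 25.7] 0.13842061161994934 168.5275369698744
wrist bar 2153 [680.  157.9] [ 25.6 100.6] 87.30298614501953 168.75426902192646
rail_mid 0.73 [571.2 162.  165. ]
ear 0.81 [569.6 156.4 305. ] [569.5 146.3 322.6]
side bar 212 [456.8 163.9] [22.1 86.5] 88.38268280029297 170.30354737942992
side bar 194 [682.8 156.5] [25.2 94.5] 85.48924255371094 170.22068360765934
rail_mid 0.63 [583.  172.8 165. ]
ear 0.93 [573.2 155.3 305. ] [563.3 130.3 321.2]
scene bar 92 [473.8 163.6] [50.9 19.4] 0.05854500085115433 166.00296904953416
scene bar 305 [681.1 158.1] [ 24.7 101.6] 86.08792114257812 169.90160082839384
rail_mid 0.74 [571.4 159.7 165. ]
ear 0.56 [574.7 160.8 305. ] [596.1 156.4 328.1]
slide mm [ -2.7   0.7 139.9] roll 0.0 cur yaw 177.9 tilt [-0.  0. -1.] pos [571.6 155.3 480.9] clock 9.3 j [ 0.5  0.3  0.1 -0.  -1.3 -0.6]
```

View pics/wrist3.png

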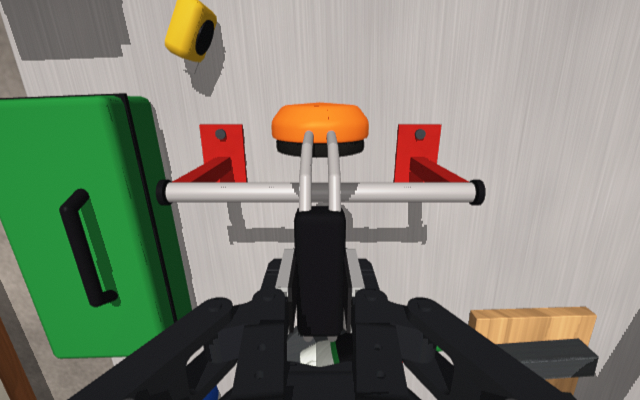

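The rail bar shows at row 190, columns 160–480, with the held crown hanging square across it. Shift about 5 mm in y, then lower.

>>> carry_out(slide=[[-0.005, 0.001, 0.01], [-0.005, 0.001, 0.03], [-0.005, 0.001, 0.055], [-0.005, 0.001, 0.08], [-0.005, 0.001, 0.105], [-0.005, 0.001, 0.122], [-0.005, 0.001, 0.132], [-0.005, 0.001, 0.136]], roll=[0, 0, 0, 0, 0, 0, 0, 0], claw=[0.01, 0.01, 0.01, 0.01, 0.01, 0.01, 0.01, 0.01])

```text
clock: 10.3
position: [570.7, 160.5, 344.2]
ee_rot: [-0.694, 0.72, 0.0, -0.0]
contact_force: [0.3, -1.0, -1.9]
gripper_width: 22.4
grasp_force: 61.1
```

>>> carry_out(slide=[[0, 0, 0.001], [0, 0, 0.002], [0, 0, 0.003], [0, 0, 0.0035], [0, 0, 0.0035]], roll=[0, 0, 0, 0, 0], claw=[0.01, 0.01, 0.01, 0.01, 0.01])

```text
clock: 10.92
position: [570.8, 160.4, 341.5]
ee_rot: [-0.694, 0.72, -0.0, 0.0]
contact_force: [0.5, 0.1, -3.5]
gripper_width: 22.3
grasp_force: 61.1
```

>>> carry_out(slide=[[0, 0, 0.001], [0, 0, 0.0015], [0, 0, 0.0015]], roll=[0, 0, 0], claw=[0.01, 0.01, 0.01])

```text
clock: 11.3
position: [570.8, 160.4, 341.1]
ee_rot: [-0.694, 0.72, -0.0, 0.0]
contact_force: [-4.2, 0.3, 4.9]
gripper_width: 22.5
grasp_force: 62.1
```

Now touching the bar. Release in place.

>>> carry_out(slide=[[0, 0, 0], [0, 0, 0], [0, 0, 0], [0, 0, 0], [0, 0, 0], [0, 0, 0]], roll=[0, 0, 0, 0, 0, 0], claw=[0.026, 0.03, 0.036, 0.043, 0.05, 0.05])

```text
clock: 12.05
position: [570.8, 160.4, 339.9]
ee_rot: [-0.694, 0.72, -0.0, 0.0]
contact_force: [0.3, -0.0, -0.2]
gripper_width: 49.9
grasp_force: 0.0
```

```bash
python3 - <<'E'
from h import *
np.set_printoptions(precision=1,suppress=True)
s=read_state(); print(s['gripper_width'],s['contact_force'])
p=shot("wrist");save(p,"wrist4.png"); q=cloud(p).reshape(-1,3);X,Y,Z=q.T
m=(Z>177)&(Z<192)&(X>550)&(X<592)&(Y>110)&(Y<210)
if m.sum()>5: r=cv2.minAreaRect(q[m][:,:2].astype(np.float32));print("crown",m.sum(),np.array(r[0]),np.array(r[1]),r[2],np.nanmax(Z[m]))
E
```

```text
49.922261545922154 [ 0.3 -0.  -0.2]
crown 6110 [571.3 161.6] [68.5 24.1] 88.04877471923828 184.6652043665263
```

View pics/wrist4.png

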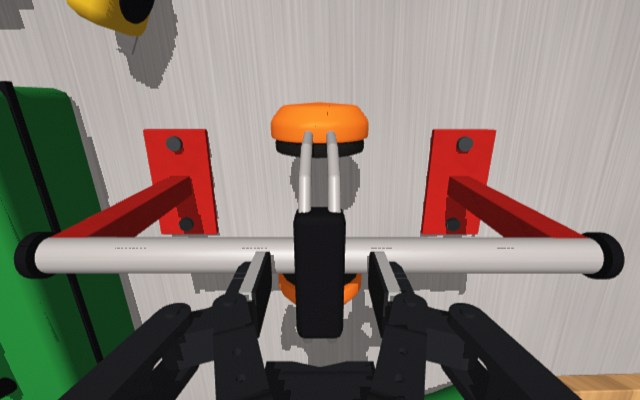

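The crown (320,270) sits square over the bar (row 255) with the fingers clear on both sides. Retreat upward, then go to the bolt.

>>> carry_out(slide=[[0, 0, 0], [0, 0, -0.005], [0, 0, -0.015], [0, 0, -0.03], [0, 0, -0.05], [0, 0, -0.075], [0, 0, -0.1], [0, 0, -0.11]], roll=[0, 0, 0, 0, 0, 0, 0, 0], claw=[0.05, 0.05, 0.05, 0.05, 0.05, 0.05, 0.05, 0.05])

```text
clock: 13.1
position: [570.8, 160.3, 452.7]
ee_rot: [-0.694, 0.72, -0.001, 0.002]
contact_force: [-0.1, -0.0, -0.2]
gripper_width: 50.2
grasp_force: 0.0
```

```bash
python3 - <<'E'
from h import *
np.set_printoptions(precision=1,suppress=True)
go(555,-241,420,102.8)
p=shot("scene");save(p,"scene5.png"); q=cloud(p).reshape(-1,3);X,Y,Z=q.T
m=(Z>177)&(Z<192)&(X>540)&(X<602)&(Y>100)&(Y<220)
if m.sum()>5: r=cv2.minAreaRect(q[m][:,:2].astype(np.float32));print("crown",m.sum(),np.array(r[0]),np.array(r[1]),r[2],np.nanmax(Z[m]))
for r in place_of(p,"ear_defenders")[:1]: print("ear",r["conf"],at_z(p,r["at"],165))
E
```

```text
slide mm [401.7   1.4  31.9] roll 75.1 cur yaw 177.9 tilt [ 0.  0. -1.] pos [570.8 160.3 452.7] clock 13.1 j [ 0.6  0.3  0.   0.  -1.3 -0.6]
crown 196 [572.7 161.1] [65.8 25.4] 87.8183364868164 184.3922467292192
ear 0.59 [580.6 166.9 165. ]
```

>>> carry_out(slide=[[0.05, 0, 0], [0.1, 0, 0.005], [0.155, 0, 0.01], [0.21, 0, 0.015], [0.265, 0, 0.02], [0.32, 0, 0.025], [0.36, 0.001, 0.03], [0.39, 0.001, 0.032]], roll=[9, 19, 29, 39, 49, 59, 67, 75], claw=[0.06, 0.06, 0.06, 0.06, 0.06, 0.06, 0.06, 0.06])

```text
clock: 14.2
position: [554.9, -231.1, 416.0]
ee_rot: [-0.109, 0.994, 0.001, -0.002]
contact_force: [1.1, -0.3, -0.3]
gripper_width: 59.9
grasp_force: 0.0
```

>>> carry_out(slide=[[0, 0, 0], [0, 0, 0], [0, 0, 0], [0, 0, 0]], roll=[0, 0, 0, 0], claw=[0.06, 0.06, 0.06, 0.06])

```text
clock: 14.7
position: [555.7, -228.5, 418.0]
ee_rot: [-0.113, 0.994, 0.0, 0.0]
contact_force: [0.5, 0.5, 0.2]
gripper_width: 60.2
grasp_force: 0.0
```

```bash
python3 - <<'E'
from h import *
np.set_printoptions(precision=1,suppress=True)
p=shot("wrist");save(p,"wrist6.png"); q=cloud(p).reshape(-1,3);X,Y,Z=q.T
for n,a,b,lo,hi in(("rear",572,620,145,156),("front",500,560,145,156),("bolttop",535,575,127,140)):
    m=(Z>lo)&(Z<hi)&(X>a)&(X<b)&(Y>-300)&(Y<-180)
    if m.sum()>5: r=cv2.minAreaRect(q[m][:,:2].astype(np.float32));print(n,m.sum(),np.array(r[0]),np.array(r[1]),r[2],q[m].mean(0))
for t,z in dict(gap_mouth=150,leg_top=150,bolt=118).items():
    for r in place_of(p,t)[:1]: print(t,r["conf"],at_z(p,r["at"],z))
go(554.5,-241.5,272.7,102.8)
E
```

```text
rear 871 [ 590.1 -233.6] [10.6 59. ] 13.130139350891113 [ 589.4 -233.7  149.4]
front 981 [ 533.8 -246.6] [10.  59.6] 12.938206672668457 [ 533.4 -246.6  149.6]
bolttop 601 [ 549.9 -252. ] [51.2 24.1] 82.70697784423828 [ 550.4 -242.8  132.2]
gap_mouth 0.73 [ 561.3 -241.6  150. ]
leg_top 0.74 [ 534.5 -250.5  150. ]
bolt 0.77 [ 551.4 -244.1  118. ]
slide mm [  4.  -12.  145.3] roll 0.2 cur yaw 103.0 tilt [ 0. -0. -1.] pos [ 555.6 -228.9  418. ] clock 14.9 j [-0.1  0.3 -0.  -0.  -1.2 -1.2]
```

View pics/wrist6.png

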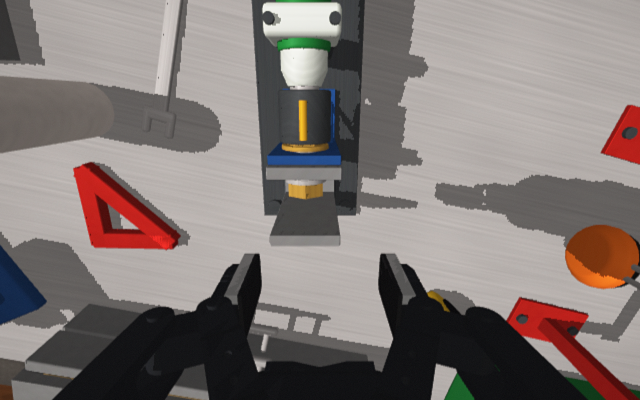

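The bolt head shows at (305,190), between the front leg (row 172) and the rear leg (row 240). The legs fit 57.8 mm apart as they should, giving a yaw of 13.0° and a bolt position of (552,-242). I'll align first, then descend.

```bash
python3 -c "
from h import *
go(558.1,-241,272.7,103)"
```

```text
slide mm [  0.3 -12.3 145.3] roll -0.0 cur yaw 103.0 tilt [ 3.e-04 -0.e+00 -1.e+00] pos [ 555.6 -228.9  418. ] clock 14.9 j [-0.12  0.34 -0.03 -0.   -1.2  -1.22]
```

>>> carry_out(slide=[[0, -0.012, 0.0], [0, -0.012, 0.015], [0, -0.012, 0.035], [0, -0.012, 0.05], [0, -0.012, 0.06], [0, -0.012, 0.065], [0, -0.012, 0.065]], roll=[0, 0, 0, 0, 0, 0, 0], claw=[0.06, 0.06, 0.06, 0.06, 0.06, 0.06, 0.06])

```text
clock: 15.78
position: [558.3, -241.0, 352.8]
ee_rot: [-0.113, 0.994, -0.0, -0.0]
contact_force: [0.8, 0.5, -0.2]
gripper_width: 59.9
grasp_force: 0.0
```

```bash
python3 - <<'E'
from h import *
np.set_printoptions(precision=1,suppress=True)
p=shot("wrist"); q=cloud(p).reshape(-1,3);X,Y,Z=q.T
for n,a,b,lo,hi in(("rear",572,620,146,156),("front",500,560,146,156)):
    m=(Z>lo)&(Z<hi)&(X>a)&(X<b)&(Y>-290)&(Y<-190)
    if m.sum()>5: r=cv2.minAreaRect(q[m][:,:2].astype(np.float32));print(n,m.sum(),np.array(r[0]),np.array(r[1]),r[2],q[m].mean(0))
go(558.1,-241,272.7,103)
E
```

```text
rear 1483 [ 590.  -233.4] [11.4 59.8] 13.189844131469727 [ 589.4 -233.8  149.5]
front 1748 [ 533.7 -246.6] [10.2 60. ] 13.001481056213379 [ 533.2 -246.7  149.6]
slide mm [ 0.4  0.2 80.6] roll -0.1 cur yaw 102.9 tilt [ 0. -0. -1.] pos [ 558.4 -241.1  353.3] clock 15.825 j [-0.1  0.4 -0.1  0.  -1.1 -1.2]
```

Position confirmed; descending into the gap.

>>> carry_out(slide=[[0, 0, 0.012], [0, 0, 0.026], [0, 0, 0.04], [0, 0, 0.054], [0, 0, 0.066], [0, 0, 0.075], [0, 0, 0.08], [0, 0, 0.08]], roll=[0, 0, 0, 0, 0, 0, 0, 0], claw=[0.06, 0.06, 0.06, 0.06, 0.06, 0.06, 0.06, 0.06])

```text
clock: 16.82
position: [558.3, -241.0, 272.6]
ee_rot: [-0.112, 0.994, 0.0, -0.0]
contact_force: [0.1, 0.4, 0.4]
gripper_width: 60.1
grasp_force: 0.0
```

>>> carry_out(slide=[[0, 0, 0], [0, 0, 0], [0, 0, 0], [0, 0, 0], [0, 0, 0], [0, 0, 0], [0, 0, 0], [0, 0, 0]], roll=[0, 0, 0, 0, 0, 0, 0, 0], claw=[0.045, 0.025, 0.01, 0.01, 0.01, 0.01, 0.01, 0.01])

```text
clock: 17.82
position: [558.4, -241.0, 273.8]
ee_rot: [-0.113, 0.994, -0.0, 0.001]
contact_force: [-0.7, 1.6, 6.0]
gripper_width: 30.0
grasp_force: 59.0
```

It gripped across the flats: 30.0 mm at 59 N. Hold until the nut is tight (up to 7 s).

>>> carry_out(slide=[[0, 0, 0], [0, 0, 0], [0, 0, 0], [0, 0, 0], [0, 0, 0], [0, 0, 0], [0, 0, 0], [0, 0, 0]], roll=[0, 0, 0, 0, 0, 0, 0, 0], claw=[0.01, 0.01, 0.01, 0.01, 0.01, 0.01, 0.01, 0.01])

```text
clock: 18.82
position: [558.4, -241.0, 273.8]
ee_rot: [-0.113, 0.994, -0.0, 0.001]
contact_force: [-1.9, 2.1, 5.1]
gripper_width: 30.5
grasp_force: 59.0
```

>>> carry_out(slide=[[0, 0, 0], [0, 0, 0], [0, 0, 0], [0, 0, 0], [0, 0, 0], [0, 0, 0], [0, 0, 0], [0, 0, 0]], roll=[0, 0, 0, 0, 0, 0, 0, 0], claw=[0.01, 0.01, 0.01, 0.01, 0.01, 0.01, 0.01, 0.01])

```text
clock: 19.82
position: [558.4, -241.0, 273.8]
ee_rot: [-0.113, 0.994, -0.0, 0.001]
contact_force: [-1.3, 1.8, 5.2]
gripper_width: 30.4
grasp_force: 59.0
```

>>> carry_out(slide=[[0, 0, 0], [0, 0, 0], [0, 0, 0], [0, 0, 0], [0, 0, 0], [0, 0, 0], [0, 0, 0], [0, 0, 0]], roll=[0, 0, 0, 0, 0, 0, 0, 0], claw=[0.01, 0.01, 0.01, 0.01, 0.01, 0.01, 0.01, 0.01])

```text
clock: 20.82
position: [558.4, -241.0, 273.8]
ee_rot: [-0.113, 0.994, -0.0, 0.0]
contact_force: [-2.1, 1.9, 5.4]
gripper_width: 30.1
grasp_force: 59.0
```

>>> carry_out(slide=[[0, 0, 0], [0, 0, 0], [0, 0, 0], [0, 0, 0], [0, 0, 0], [0, 0, 0], [0, 0, 0], [0, 0, 0]], roll=[0, 0, 0, 0, 0, 0, 0, 0], claw=[0.01, 0.01, 0.01, 0.01, 0.01, 0.01, 0.01, 0.01])

```text
clock: 21.82
position: [558.4, -241.0, 273.8]
ee_rot: [-0.113, 0.994, -0.0, 0.001]
contact_force: [-1.1, 1.5, 5.3]
gripper_width: 30.2
grasp_force: 59.0
```

>>> carry_out(slide=[[0, 0, 0], [0, 0, 0], [0, 0, 0], [0, 0, 0], [0, 0, 0], [0, 0, 0], [0, 0, 0], [0, 0, 0]], roll=[0, 0, 0, 0, 0, 0, 0, 0], claw=[0.01, 0.01, 0.01, 0.01, 0.01, 0.01, 0.01, 0.01])

```text
clock: 22.82
position: [558.4, -241.0, 273.8]
ee_rot: [-0.112, 0.994, -0.0, 0.001]
contact_force: [-0.9, 1.5, 5.9]
gripper_width: 30.4
grasp_force: 61.0
```

>>> carry_out(slide=[[0, 0, 0], [0, 0, 0], [0, 0, 0], [0, 0, 0], [0, 0, 0], [0, 0, 0], [0, 0, 0], [0, 0, 0]], roll=[0, 0, 0, 0, 0, 0, 0, 0], claw=[0.01, 0.01, 0.01, 0.01, 0.01, 0.01, 0.01, 0.01])

```text
clock: 23.82
position: [558.4, -241.0, 273.8]
ee_rot: [-0.113, 0.994, -0.0, 0.0]
contact_force: [-0.8, 1.6, 5.2]
gripper_width: 30.4
grasp_force: 61.0
```

>>> carry_out(slide=[[0, 0, 0], [0, 0, 0], [0, 0, 0], [0, 0, 0], [0, 0, 0], [0, 0, 0], [0, 0, 0], [0, 0, 0]], roll=[0, 0, 0, 0, 0, 0, 0, 0], claw=[0.01, 0.01, 0.01, 0.01, 0.01, 0.01, 0.01, 0.01])

```text
clock: 24.82
position: [558.4, -241.0, 273.8]
ee_rot: [-0.113, 0.994, -0.0, 0.001]
contact_force: [-0.8, 0.8, 5.2]
gripper_width: 30.2
grasp_force: 61.0
```

>>> carry_out(slide=[[0, 0, 0], [0, 0, 0], [0, 0, 0], [0, 0, 0], [0, 0, 0], [0, 0, 0], [0, 0, 0], [0, 0, 0]], roll=[0, 0, 0, 0, 0, 0, 0, 0], claw=[0.01, 0.01, 0.01, 0.01, 0.01, 0.01, 0.01, 0.01])

```text
clock: 25.82
position: [558.4, -241.0, 273.8]
ee_rot: [-0.112, 0.994, -0.0, 0.001]
contact_force: [-0.3, 0.9, 6.2]
gripper_width: 30.3
grasp_force: 61.0
```

```bash
python3 - <<'E'
from h import *
s=read_state(); print(s["clock"],s["gripper_width"],s["grasp_force"],s["wrist_torque"])
p=shot("scene"); q=cloud(p).reshape(-1,3);X,Y,Z=q.T
m=(Z>177)&(Z<192)&(X>540)&(X<602)&(Y>100)&(Y<220)
if m.sum()>5: print("crown",m.sum(),cv2.minAreaRect(q[m][:,:2].astype(np.float32)))
p=shot("wrist"); save(p,"wrist7.png")
E
```

```text
25.825 30.31510851062671 61.04881078004837 [ 0.71718901  0.4911012  -0.01817973]
crown 194 ((572.8903198242188, 161.1494140625), (65.69766998291016, 25.463666915893555), 88.26795959472656)
```

View pics/wrist7.png

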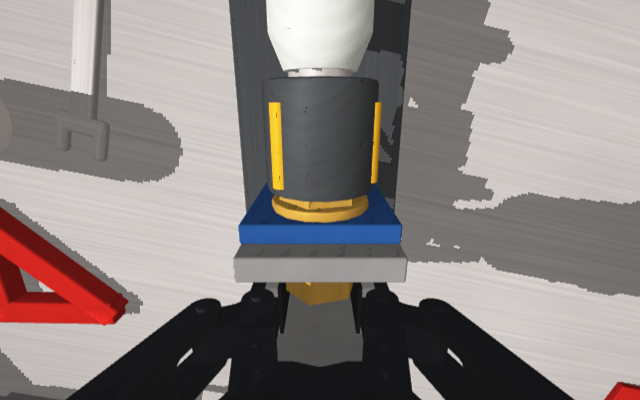

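The bolt head (318,290) is held between both pads behind the front leg. The grip force and wrist load stepped once at about 22.5 s and have been steady since, so the nut has stopped.

```bash
python3 -c "
from bench import *
print(job_done())"
```

```text
the job is handed in; nothing more can be done
None
```

I handed the job in at about 26 s: the ear defenders hang on the rail and the bolt head is still gripped at 61 N; the nut should be tight after an 8 s hold (7 s is the most it needs), though I couldn't read it directly and no verdict came back.

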